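# Balance the loaded arm of a centrifugal casting machine

### The arm

A 6-joint arm with a two-finger parallel gripper is mounted at the origin on a cart in front of the work surface, level with it; the furniture and walls round the work are solid. World frame = base frame: x ahead of the robot, y to its left, z up, the work surface at z = 0. Lengths are in m, angles in degrees, forces in N, time in s.
With the tool pointing down it reaches from about 0.35 to 0.875 m from the base axis. Payload 4.2 kg.
Tool frame: the origin (TCP) lies at the very end of the fingers, on their centre line; the grasp point (between the pads) lies 19 mm behind it (r.grip_point_offset is the distance from the TCP to the grasp point, in m); z points along the fingers, y is the line along which they close (so a half turn about z gives the same grasp; the last joint's range is limited). The gripper opens to 87 mm and grips with 3 to 60 N. Pads are 19 mm wide; open, the fingers measure 117 mm over their backs; the gripper's body (75 mm by 190 mm) begins 51 mm behind the grasp point.
Start: joints at [14.817, 22.042, 0.453, 0, -68.411, -14.817], TCP at [0.625, 0, 0.195] pointing down, gripper open.
Joint ranges: [-179.83, 179.83], [-69.29, 118.12], [-61.27, 80.66], [-181.25, 117.63], [-171.15, -9.14], [-177.46, 177.46]. Speed limits (degrees/s): [159.86, 159.86, 180, 180, 180, 180].

### API

Orientations are given as a 3x3 rotation matrix whose columns are the frame's x, y, z axes.
In Python, from station import r gives the robot as it stands.
- The arm moves only by the tool move_arm, never from a script. Its argument "series" is a list of rows, each a list of 3 entries, a list of its own where there are three numbers: the turn, a rotation vector about the tool's x, y, z as a fraction of full scale, then the shift along the tool's x, y, z as a fraction of full scale, then the opening, from 0 (shut) to 1 (fully open). A call has 1 to 12 rows; each row shifts and turns the commanded pose from where the row before left it, along the tool's axes as they then stand; what a row does not reach is not made up. Full scale, the value 1, is 0.5 m for a shift and 0.1 rad for a turn. A row lasts 1/10 s, in which the tool goes at most 50 mm and 8.59 degrees, less where a joint would pass 70% of its speed; a pose out of reach is approached as far as the arm can. A call with a number of a shift or a turn outside -1 to 1 is refused whole. A call with a gripper value outside its range is refused whole. The fingers move at their own pace and stop on an object; the grip force is fixed at half the most. Time passes only in rows, so rows that do not move let the fingers close. It gives the time, the measured TCP pose, the force, the opening and the grip force at its end, in the units of the state.
- r.sense(): the state, without advancing time (a new reading comes with each control period).
- r.capture(name): name is "scene" or "side" or "wrist"; returns a dict with "img" (420x560x3 uint8, red, green, blue), "fx", "fy", "cx", "cy" (pixels), "k1" (the pictures are not rectified: a ray, as slopes to the right and down, at radius r is drawn at 1 + k1 r^2 times it, then the intrinsics apply), "origin" and "orientation" of the camera in the world. Camera axes: x right, y up, looking along -z (the intrinsics and any distortion apply to the point x, -y, -z); pixel columns grow to the right and rows downward; lengths in m; the calibration is good to about 2 mm. A picture is of the moment at which its call begins. There is no depth.
- r.finish_job(): hands the job in; it is judged then, once.
Trained networks look in the newest picture that a camera, given by its name, has taken for a name from the list of things; names that differ only in an ending like _2 or _b are one class to them, and where a whole thing is asked for, a point or a joint stands for the part that bears it (a point fixed in the world has none). Each returns a list of dicts, best first, with "score" (0 to 1); they miss things now and then, are a little off and sometimes report something else, mostly with a low value. They report only what shows in the picture. A call takes as long as a camera call. They do not tell look-alikes from the thing itself.
- r.cut_out(target, camera): "pixels" (420x560 bool, what is visible of it) and "centre" ([column, row] in pixels, amid what is visible of it).
- r.pinpoint(target, camera): "centre" ([column, row] in pixels: a listed point, or the origin of a listed thing).
The state is a dict: "time_s": time; "joints": joint angles; "joint_velocities": joint speeds; "effort": joint torques, N m; "tcp_pos": TCP position; "ee_rot": TCP orientation; "wrist_force": force on the tool from outside, world axes, zero at the start; "moment": the same for the moment, N m; "gripper_width": opening from 0.0 (shut) to 1.0 (fully open); "gripper_force": force on a finger pad.
Only numpy, scipy, OpenCV 4.12 (cv2) and the standard library are available. Lean on these libraries where they do the work, as an engineer would, in place of code of your own. Each camera call takes 0.05 s, during which the arm holds its last target. There are 200 camera calls.

### The job

The casting machine's arm carries an invested casting ring and hangs ring-end down. Take the two large disc weights from the wooden rack, one after the other, thread them onto the arm's upward-sloping weight rod and push them fully home, the first against the rod's collar and the second against the first, so that the arm swings level and stays balanced with nothing touching it. Leave the small weight in the rack and do not knock the things standing around over or out of place.

Things in the scene. Friction and masses are not known exactly. Their poses are not given: they have to be found in the camera images.
- casting_arm (a joint): Tipping angle of the steel cross-arm on its pivot, rad: 0 level, positive rod end up and ring end down; stops at -0.28 and +0.28. Bare, or with a single large weight, it rests on the +0.28 stop; once both large weights are home and let go it swings down to level within about 2 s. Turns freely, weakly self-levelling (1 N m per rad).
- rod_collar (a point): Root of the steel weight rod on the arm, 13 mm in diameter. The point lies on its axis at the outer face of its fixed collar (25 mm in diameter, 30 mm long, inward of this face), 95 mm from the pivot. +y runs outward along the rod to its free end, x is level. With the arm on its stop the rod slopes up outward at 0.49 rad (28 degrees), with the arm level at 0.21 rad.
- rod_tip (a point): Free end of the weight rod, on its axis, 135 mm outward from the collar face; the last 15 mm taper from 13 to 6 mm in diameter.
- weight_large_1_center (a point): Centre of a large steel disc weight, 0.42 kg: disc 84 mm in diameter, 12 mm thick, in the middle of a hub 25 mm in diameter, 48 mm long, with a 19 mm bore right through along y; ends alike. Stands on edge in the rack, bore level, centre 55 mm high; lifts straight up, gripped by the rim across the 12 mm. Home on the rod its centre is 24 mm (first) or 72 mm (second) from the collar face.
- weight_large_2_center (a point): Centre of the other large disc weight, the same in every way.
- weight_small_center (a point): Centre of the small steel disc weight, 0.22 kg: disc 64 mm in diameter, 12 mm thick, same hub and bore, standing in the rack with its centre 44 mm above the bench. It is for smaller rings and stays where it is.
- weight_rack: Low beech rack fixed to the bench, 204 mm long (its y axis), 78 mm wide (x), origin in the middle of its underside. Three slots 72 mm apart along y, each holding one weight on edge, bore along y, in any order; slot uprights reach 44 mm above the bench, 21 to 31 mm either side of the long centre line.
- casting_machine: Grey round machine base fixed to the bench, 164 mm in diameter, origin at the middle of its underside; the arm's pivot lies 150 mm above it. +y points along the arm to the rod end; the ring end reaches 202 mm the other way.
- jaw_model: Bystander: white plaster jaw model, 67x66x28 mm, loose on the bench, origin under its middle.
- resin_bottle: Bystander: white dropper bottle with blue tip, 36 mm in diameter, 100 mm high, loose, origin under its middle.
- paste_jar: Bystander: orange jar with black lid, 49 mm in diameter, 52 mm high, loose, origin under its middle.
Things that resemble listed ones, but are neither listed nor needed, are in the scene too. Leave any red look-alike of the part that bears weight_large_1_center alone.

How it is judged (in metres and radians):
At the end, for the whole second after the job is handed in: Both large weights are on the rod, centred on it within 8 mm, one with its centre 20 to 30 mm and the other 66 to 80 mm from the collar face (home within 6 and 8 mm); the arm is level within 0.06 rad and still; the small weight is in the rack (value of joint casting_arm between -0.06 and 0.06 rad and velocity of joint casting_arm between -0.1 and 0.1 rad/s and x of weight_large_1_center in the frame of rod_collar between -0.008 and 0.008 m and z of weight_large_1_center in the frame of rod_collar between -0.008 and 0.008 m and x of weight_large_2_center in the frame of rod_collar between -0.008 and 0.008 m and z of weight_large_2_center in the frame of rod_collar between -0.008 and 0.008 m and ((y of weight_large_1_center in the frame of rod_collar between 0.02 and 0.03 m and y of weight_large_2_center in the frame of rod_collar between 0.066 and 0.08 m) or (y of weight_large_2_center in the frame of rod_collar between 0.02 and 0.03 m and y of weight_large_1_center in the frame of rod_collar between 0.066 and 0.08 m)) and horizontal distance between weight_small_center and weight_rack below 0.085 m and height (world z) of weight_small_center below 0.05 m and linear speed of each of weight_large_1, weight_large_2 below 0.03 m/s); the robot touches nothing.
It fails at once if the small weight is taken out of its slot or pushed more than 20 mm (distance of weight_small_center from where it was at the start of the episode above 0.02 m).
It fails at once if the plaster jaw model, the dropper bottle or the jar is moved more than 30 mm or tipped over (distance of any of jaw_model, resin_bottle, paste_jar from where it was at the start of the episode above 0.03 m or angle between any of resin_bottle, paste_jar's own z axis and vertical above 0.5 rad).
It also fails if it takes over 64 s, if anything falls off the work surface, if the arm or the gripper's body presses on something with over 40 N, if the wrist force passes 120 N, or if a joint passes its speed limit or range.

## Working session

There is one attempt and no reset: what is moved stays moved. The work goes in short steps, Python scripts to look and compute and a tool call to move; the robot and the scene stay as the last step left them, time stands still between calls to the robot, and variables do not carry over. Pictures are saved under pics/ and viewed, at most 10 in all, crops included, and the job is handed in when it is done.

Besides the shell and the picture viewer there is one more tool, called after "Emit:" as name(argument=value, ...) on one line, values as JSON. move_arm: Moves the arm, as the interface text tells. Its arguments: {"type":"object","properties":{"series":{"type":"array"}},"required":["series"]}

```bash
ls; mkdir -p pics; cat > h.py <<'E'
import numpy as np, cv2
from station import r
def ray(c,px):
    d=np.array([(px[0]-c["cx"])/c["fx"],(px[1]-c["cy"])/c["fy"]]); u=d.copy()
    for _ in range(20): u=d/(1+c["k1"]*(u@u))
    v=np.array(c["orientation"])@np.array([u[0],-u[1],-1.]); return np.array(c["origin"]),v/np.linalg.norm(v)
def proj(c,p):
    q=np.array(c["orientation"]).T@(np.array(p)-c["origin"]); u=np.array([q[0],-q[1]])/-q[2]
    u=u*(1+c["k1"]*(u@u)); return np.array([u[0]*c["fx"]+c["cx"],u[1]*c["fy"]+c["cy"]])
def atz(c,px,z):
    o,v=ray(c,px); return o+v*(z-o[2])/v[2]
def tri(obs):
    A=np.zeros((3,3));b=np.zeros(3);rs=[ray(*x) for x in obs]
    for o,v in rs:
        M=np.eye(3)-np.outer(v,v);A+=M;b+=M@o
    p=np.linalg.solve(A,b); return p,max(np.linalg.norm((np.eye(3)-np.outer(v,v))@(p-o)) for o,v in rs)
E
python3 - <<'E'
from h import *
np.set_printoptions(precision=4,suppress=True)
names=dict(rod_collar=None,rod_tip=None,weight_large_1_center=.055,weight_small_center=.044,weight_rack=0,casting_machine=0,jaw_model=0,resin_bottle=0,paste_jar=0)
for cam in("scene","side","wrist"):
    c=r.capture(cam); cv2.imwrite(f"pics/{cam}0.png",c["img"][:,:,::-1]); print(cam,c["origin"],c["fx"])
    for n,z in names.items():
        for d in r.pinpoint(n,cam):
            print(n,round(d["score"],2),np.round(d["centre"],1),"" if z is None else atz(c,d["centre"],z)[:2])
print(r.sense())
E
```

```text
pics
scene [-0.8022 -0.8891  0.8647] 537.8775901938394
rod_collar 0.97 [256.2 202.5] 
rod_tip 0.65 [228.2 176.5] 
rod_tip 0.38 [257.  201.2] 
weight_large_1_center 0.7 [305.3 213.8] [0.8426 0.0179]
weight_large_1_center 0.69 [212.9 242.5] [0.4739 0.1732]
weight_small_center 0.63 [196.1 240.3] [0.4761 0.2498]
weight_small_center 0.61 [216.6 227.1] [0.5992 0.2547]
weight_rack 0.69 [193.8 256.2] [0.4431 0.2371]
casting_machine 0.95 [282.3 255.1] [ 0.6011 -0.025 ]
jaw_model 0.69 [283.6 293.1] [ 0.3924 -0.1557]
resin_bottle 0.57 [341.5 306.7] [ 0.4129 -0.338 ]
paste_jar 0.75 [217.7 226.3] [0.6824 0.3169]
side [0.2527 0.8251 1.1217] 390.7039743300734
rod_collar 0.73 [296.5 306.2] 
rod_collar 0.55 [276.3 215. ] 
rod_tip 0.92 [261.8 228.9] 
rod_tip 0.18 [277.9 216.5] 
weight_large_1_center 0.91 [303.5 280.4] [0.4621 0.1723]
weight_large_1_center 0.8 [219.9 210.3] [0.859  0.0279]
weight_large_1_center 0.74 [219.3 298.6] [0.6693 0.3445]
weight_small_center 0.81 [298.5 300. ] [0.4506 0.2375]
weight_rack 0.87 [296.  306.6] [0.4565 0.2386]
weight_rack 0.51 [217.3 298.9] [0.696  0.3234]
casting_ma
[... 402 characters left out ...]
 332.9] 
weight_large_1_center 0.91 [ 53.9 196.6] [0.8401 0.0113]
casting_machine 0.62 [296.6 155.4] [ 0.6089 -0.0184]
jaw_model 0.79 [502.8  21. ] [ 0.403  -0.1562]
{'time_s': 1.5, 'joints': array([ 14.8163,  22.0417,   0.4524,   0.0005, -68.4112, -14.8162]), 'joint_velocities': array([ 0.019 , -0.0185, -0.0525,  0.0137,  0.0627,  0.0545]), 'effort': array([  0.0005, -39.046 ,  18.7619,   4.2245,   0.0155,  -0.    ]), 'tcp_pos': array([0.625 , 0.    , 0.1952]), 'ee_rot': array([[ 0., -1., -0.],
       [-1., -0., -0.],
       [ 0.,  0., -1.]]), 'wrist_force': array([0.5421, 0.9149, 0.3421]), 'moment': array([0.0007, 0.0004, 0.0435]), 'gripper_force': 0.0, 'gripper_width': 0.9974096557908202}
```

View pics/scene0.png

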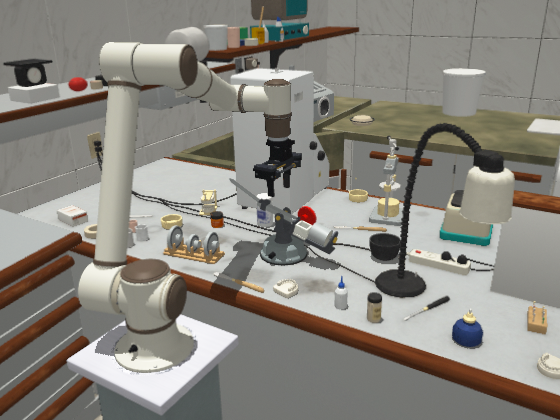

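View pics/side0.png

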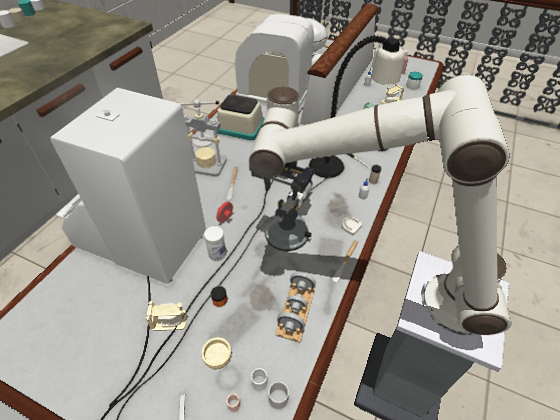

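Scene: the rack is at about (195,255) with three discs. The machine is at (282,245) and its rod slopes up-left to (228,177). A red look-alike is at (307,214). In the side view, the rack at (296,306) has a smaller disc in the middle and the rod tip is at (262,229).

```bash
python3 - <<'E'
from h import *
np.set_printoptions(precision=4,suppress=True)
cs={k:r.capture(k) for k in("scene","side","wrist")}
P={}
for n,a,b in(("collar",(256.2,202.5),(276.3,215)),("tip",(228.2,176.5),(261.8,228.9)),("w1",(212.9,242.5),(303.5,280.4)),("small",(196.1,240.3),(298.5,300)),("mach",(282.3,255.1),(286.3,235.6)),("rack",(193.8,256.2),(296,306.6))):
    P[n]=tri([(cs["scene"],a),(cs["side"],b)]); print(n,P[n])
d=P["tip"][0]-P["collar"][0]; print(d,np.linalg.norm(d),np.degrees(np.arctan2(d[1],d[0])))
print(cs["wrist"]["orientation"])
E
```

```text
collar (array([0.6046, 0.0701, 0.1825]), np.float64(0.009015295398691548))
tip (array([0.5989, 0.1865, 0.2527]), np.float64(0.001076494897780849))
w1 (array([0.4649, 0.1703, 0.057 ]), np.float64(0.004024154693807618))
small (array([0.4541, 0.2375, 0.0526]), np.float64(0.0061936681620909885))
mach (array([ 0.6089, -0.0183, -0.0069]), np.float64(0.002087090261866159))
rack (array([ 0.4531,  0.2406, -0.0026]), np.float64(0.004650175457612473))
[-0.0057  0.1164  0.0702] 0.13604909540049626 92.79127884548953
[[-1.     -0.0002  0.0003]
 [ 0.0001 -0.9647 -0.2634]
 [ 0.0003 -0.2634  0.9647]]
```

```bash
python3 - <<'E'
import cv2
a=cv2.imread("pics/scene0.png")[190:290,150:350];b=cv2.imread("pics/side0.png")[170:350,200:360]
a=cv2.resize(a,(800,400),interpolation=3)[:, :]; b=cv2.resize(b,None,fx=3.3,fy=3.3,interpolation=3)
cv2.imwrite("pics/c1.png",b)
E
```

```text
(no output)
```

View pics/c1.png

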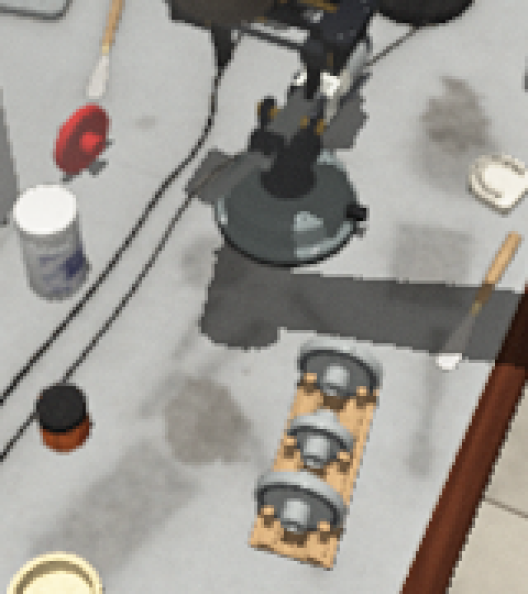

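Emit:
move_arm(series=[[[0,0,0],[0,0,-0.06],0.5],[[0,0,0],[0,0,-0.06],0.5],[[0,0,0],[-0.08,0.056,0],0.5],[[0,0,0],[-0.08,0.056,0],0.5],[[0,0,0],[-0.08,0.056,0],0.5],[[0,0,0],[-0.08,0.056,0],0.5],[[0,0,0],[-0.08,0.056,0],0.5],[[0,0,0],[-0.08,0.056,0],0.5],[[0,0,1],[0,0,0],0.5],[[0,0,1],[0,0,0],0.5],[[0,0,1],[0,0,0],0.5],[[0,0,1],[0,0,0],0.5]])

```text
time_s: 2.85
tcp_pos: [0.4568, 0.2403, 0.2553]
ee_rot: [[-0.393, -0.92, 0.0], [-0.92, 0.393, 0.0], [-0.0, -0.0, -1.0]]
wrist_force: [-0.5, 0.5, 0.2]
gripper_width: 0.5
gripper_force: 0.0
```

Emit:
move_arm(series=[[[0,0,1],[0,0,0],0.5],[[0,0,1],[0,0,0],0.5],[[0,0,1],[0,0,0],0.5],[[0,0,1],[0,0,0],0.5],[[0,0,1],[0,0,0],0.5],[[0,0,1],[0,0,0],0.5],[[0,0,1],[0,0,0],0.5],[[0,0,1],[0,0,0],0.5],[[0,0,1],[0,0,0],0.5],[[0,0,1],[0,0,0],0.5],[[0,0,0],[0,0,0],0.5],[[0,0,0],[0,0,0],0.5]])

```text
time_s: 4.05
tcp_pos: [0.457, 0.24, 0.2552]
ee_rot: [[-0.985, -0.172, 0.0], [-0.172, 0.985, 0.0], [-0.0, 0.0, -1.0]]
wrist_force: [0.0, -0.1, 0.4]
gripper_width: 0.497
gripper_force: 0.0
```

```bash
python3 - <<'E'
from h import *
np.set_printoptions(precision=4,suppress=True)
s=r.sense();print(s["time_s"],s["tcp_pos"],s["ee_rot"],s["joints"],s["gripper_width"])
names=dict(rod_collar=.18,rod_tip=.2527,weight_large_1_center=.055,weight_small_center=.044,weight_rack=0)
for cam in("wrist","scene","side"):
    c=r.capture(cam); cv2.imwrite(f"pics/{cam}1.png",c["img"][:,:,::-1]); print(cam,c["origin"])
    for n,z in names.items():
        for d in r.pinpoint(n,cam):
            print(n,round(d["score"],2),np.round(d["centre"],1),"" if z is None else atz(c,d["centre"],z)[:2])
E
```

```text
4.05 [0.457  0.24   0.2552] [[-0.9851 -0.172   0.0001]
 [-0.172   0.9851  0.0001]
 [-0.0002  0.0001 -1.    ]] [  45.7441    9.0904   -8.7634    0.0017  -72.1364 -125.8377] 0.49708729066890533
wrist [0.3868 0.2279 0.4455]
rod_collar 0.75 [ 52.9 333.8] [0.6056 0.0671]
rod_collar 0.7 [357.1 169.8] [0.423  0.2905]
rod_tip 0.66 [ 66.7 246.3] [0.4839 0.121 ]
weight_large_1_center 0.67 [222.7 171.2] [0.4661 0.1798]
weight_small_center 0.71 [284.1 164.3] [0.4495 0.2431]
weight_rack 0.93 [286.8 161.2] [0.4521 0.2473]
weight_rack 0.3 [356.7 172.8] [0.4513 0.3332]
scene [-0.8022 -0.8891  0.8647]
rod_collar 0.93 [255.7 201.3] [0.601  0.0776]
rod_tip 0.72 [230.5 179.3] [0.5772 0.1618]
weight_large_1_center 0.7 [305.6 215.7] [0.8273 0.0082]
weight_large_1_center 0.55 [213.5 246.6] [0.4503 0.1523]
weight_small_center 0.64 [193.8 243.9] [0.4502 0.2385]
weight_rack 0.82 [192.5 254.2] [0.4525 0.2508]
side [0.2527 0.8251 1.1217]
rod_collar 0.66 [276.7 216.1] [0.6101 0.063 ]
rod_tip 0.65 [259.5 228.9] [0.6059 0.1884]
weight_large_1_center 0.76 [304.4 280.9] [0.4588 0.1727]
weight_large_1_center 0.6 [223.4 211.3] [0.8449 0.0265]
weight_small_center 0.66 [296.3 300.6] [0.4559 0.2424]
weight_small_center 0.63 [286.2 236.8] [0.5893 0.0266]
weight_rack 0.79 [293.5 306. ] [0.4645 0.2401]
```

View pics/wrist1.png

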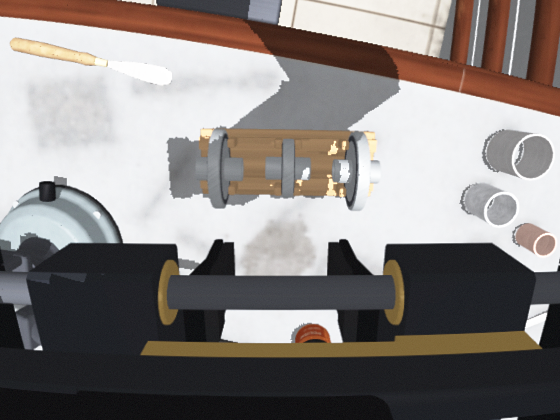

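Wrist view: large discs are at about (218,168) and (357,170), with the small one at (288,166). The rack's long axis lies nearly along image columns, so the tool's yaw already matches it. I'll refine the disc positions by fitting silhouettes.

```bash
cat >> h.py <<'E'
def cyl(R,L,n=40):
    t=np.linspace(0,2*np.pi,n); return np.vstack([np.c_[R*np.cos(t),0*t+s*L/2,R*np.sin(t)] for s in(-1,1)])
def sil(c,parts):
    m=np.zeros(c["img"].shape[:2],np.uint8)
    for P in parts: cv2.fillConvexPoly(m,cv2.convexHull(np.array([proj(c,p) for p in P],np.float32).round().astype(np.int32)),1)
    return m.astype(bool)
def weight(p,R,Rd=.042): return [cyl(Rd,.012)@R.T+p,cyl(.0125,.048)@R.T+p]
def iou(a,b): return (a&b).sum()/max(1,(a|b).sum())
E
python3 - <<'E'
from h import *
from scipy.optimize import minimize
np.set_printoptions(precision=4,suppress=True)
c=r.capture("wrist")
def Rz(a): return np.array([[np.cos(a),-np.sin(a),0],[np.sin(a),np.cos(a),0],[0,0,1]])
vis=c["img"].copy()
for n,z,Rd in(("weight_large_1_center",.055,.042),("weight_small_center",.044,.032)):
    for d in r.cut_out(n,"wrist"):
        m=d["pixels"]; x0=atz(c,d["centre"],z)
        f=lambda q: -iou(sil(c,weight(np.array([q[0],q[1],z]),Rz(q[2]),Rd)),m)
        o=minimize(f,[x0[0],x0[1],.17],method="Nelder-Mead",options=dict(initial_simplex=[[x0[0]+a,x0[1]+b,.17+e] for a,b,e in((0,0,-.05),(.012,0,.02),(0,.012,.05),(-.01,-.01,.0))],maxiter=120))
        print(n,round(d["score"],2),np.round(d["centre"]),m.sum(),o.x,-o.fun)
        s=sil(c,weight(np.array([o.x[0],o.x[1],z]),Rz(o.x[2]),Rd)); vis[s^cv2.erode(s.astype(np.uint8),np.ones((3,3))).astype(bool)]=(255,0,0)
cv2.imwrite("pics/fit.png",cv2.resize(vis[100:240,140:420,::-1],None,fx=2.8,fy=2.8,interpolation=3))
E
```

```text
weight_large_1_center 0.88 [221. 171.] 2188 [0.464  0.1767 0.144 ] 0.9138435800920117
weight_large_1_center 0.63 [358. 173.] 2322 [0.4417 0.319  0.1533] 0.9179548156956004
weight_small_center 0.66 [288. 169.] 1463 [0.4528 0.2472 0.1374] 0.9222503160556258
weight_small_center 0.61 [ 26. 322.] 849 [ 0.7129 -0.0521  0.1967] 0.46158160403813797
```

View pics/fit.png

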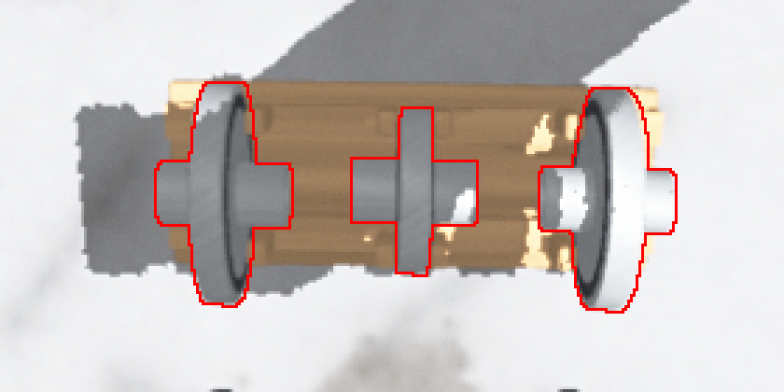

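Fits look good; the small weight is in the middle. Next: grasp the near large weight.

Emit:
move_arm(series=[[[0,0,0],[0.004,-0.064,0.03],0.5],[[0,0,0.18],[0.004,-0.063,0.06],0.5],[[0,0,0],[0,0,0.08],0.5],[[0,0,0],[0,0,0.08],0.5],[[0,0,0],[0,0,0.06],0.5],[[0,0,0],[0,0,0.05],0.5],[[0,0,0],[0,0,0],0.5],[[0,0,0],[0,0,0],0],[[0,0,0],[0,0,0],0],[[0,0,0],[0,0,0],0],[[0,0,0],[0,0,0],0],[[0,0,0],[0,0,0],0]])

```text
time_s: 6.3
tcp_pos: [0.4641, 0.177, 0.0759]
ee_rot: [[-0.988, -0.152, 0.001], [-0.152, 0.988, 0.001], [-0.001, 0.001, -1.0]]
wrist_force: [0.1, 0.1, 0.4]
gripper_width: 0.13
gripper_force: 0.0
```

Emit:
move_arm(series=[[[0,0,0],[0,0,0],0],[[0,0,0],[0,0,0],0],[[0,0,0],[0,0,0],0],[[0,0,0],[0,0,-0.02],0],[[0,0,0],[0,0,-0.04],0]])

```text
time_s: 6.8
tcp_pos: [0.4629, 0.1761, 0.1047]
ee_rot: [[-0.988, -0.152, -0.003], [-0.152, 0.988, -0.002], [0.003, -0.002, -1.0]]
wrist_force: [0.1, -0.2, 0.3]
gripper_width: 0.005
gripper_force: 0.0
```

```bash
python3 - <<'E'
from h import *
np.set_printoptions(precision=4,suppress=True)
s=r.sense();print(s["tcp_pos"],s["gripper_width"])
c=r.capture("wrist");a=c["img"];e=r.capture("side");b=cv2.resize(e["img"][240:345,230:370],(560,420),interpolation=3)
print(proj(c,s["tcp_pos"]))
for n,cam in(("weight_large_1_center","wrist"),("weight_large_1_center","side")):
  for d in r.pinpoint(n,cam): print(cam,d["score"],d["centre"],atz(dict(wrist=c,side=e)[cam],d["centre"],.055))
cv2.imwrite("pics/g.png",cv2.resize(np.hstack([a,b])[:,:,::-1],(800,300)))
E
```

```text
[0.4629 0.1761 0.1047] 0.005086432273479953
[279.9925 239.0547]
wrist 0.88 [282.9, 215.3] [0.4641 0.1781 0.055 ]
side 0.52 [220.7, 213.1] [0.8491 0.0386 0.055 ]
side 0.51 [303.2, 280.0] [0.4635 0.1713 0.055 ]
```

View pics/g.png

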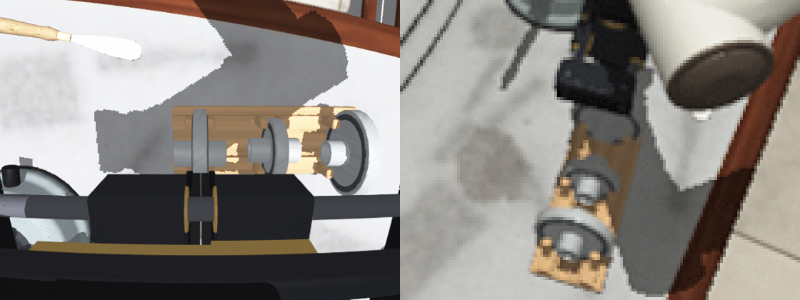

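Fingers are shut directly above the disc, which is still seated, so the grip slipped off the rim. I'll retry deeper.

Emit:
move_arm(series=[[[0,0,0],[0,0,0],0.4],[[0,0,0],[0,0,0],0.4],[[0,0,0],[0,0,0],0.4],[[0,0,0],[0,0,0],0.4],[[0,0,0],[0,0,0],0.4],[[0,0,0],[0.0,0.004,0.036],0.4],[[0,0,0],[0,0,0.034],0.4],[[0,0,0],[0,0,0],0.4],[[0,0,0],[0,0,0],0.4]])

```text
time_s: 7.9
tcp_pos: [0.4637, 0.1787, 0.0703]
ee_rot: [[-0.988, -0.153, -0.0], [-0.153, 0.988, -0.001], [0.0, -0.0, -1.0]]
wrist_force: [0.1, 0.6, -0.2]
gripper_width: 0.399
gripper_force: 0.0
```

Emit:
move_arm(series=[[[0,0,0],[0,0,0],0],[[0,0,0],[0,0,0],0],[[0,0,0],[0,0,0],0],[[0,0,0],[0,0,0],0],[[0,0,0],[0,0,0],0],[[0,0,0],[0,0,0],0],[[0,0,0],[0,0,0],0]])

```text
time_s: 8.6
tcp_pos: [0.4635, 0.1787, 0.0702]
ee_rot: [[-0.988, -0.152, -0.0], [-0.152, 0.988, 0.0], [0.0, 0.0, -1.0]]
wrist_force: [0.3, 0.5, -0.2]
gripper_width: 0.007
gripper_force: 0.0
```

```bash
python3 - <<'E'
from h import *
np.set_printoptions(precision=4,suppress=True)
s=r.sense();t=s["tcp_pos"]
cs={k:r.capture(k) for k in("wrist","side","scene")}
tiles=[]
for k,w in(("wrist",130),("side",55),("scene",45)):
    c=cs[k];im=c["img"].copy()
    p=proj(c,t); print(k,p)
    x,y=int(p[0]),int(p[1]); x=min(max(x,w),559-w); y=min(max(y,w),419-w)
    cr=cv2.resize(im[y-w:y+w,x-w:x+w],(400,400),interpolation=3); cv2.circle(cr,tuple(int(v) for v in ((p-[x-w,y-w])*200/w)),4,(255,0,0),1); tiles.append(cr)
    for n in("weight_large_1_center","weight_small_center"):
        for d in r.pinpoint(n,k): print(k,n,round(d["score"],2),d["centre"],atz(c,d["centre"],.055)[:2])
cv2.imwrite("pics/m.png",cv2.resize(np.hstack(tiles)[:,:,::-1],(800,267),interpolation=cv2.INTER_AREA))
E
```

```text
wrist [279.9829 239.029 ]
wrist weight_large_1_center 0.71 [275.4, 233.4] [0.4661 0.1764]
wrist weight_large_1_center 0.7 [24.1, 335.2] [0.5656 0.0188]
wrist weight_small_center 0.97 [393.0, 222.9] [0.4495 0.2432]
side [302.5538 279.1811]
side weight_large_1_center 0.64 [221.0, 213.4] [0.8474 0.0394]
side weight_large_1_center 0.56 [302.3, 278.4] [0.4684 0.1671]
side weight_large_1_center 0.38 [286.3, 235.4] [0.5881 0.0289]
side weight_small_center 0.59 [298.2, 300.7] [0.4485 0.2461]
side weight_small_center 0.22 [275.1, 217.0] [ 0.6609 -0.0316]
scene [209.4239 239.3108]
scene weight_large_1_center 0.81 [305.1, 214.1] [0.8397 0.0172]
scene weight_large_1_center 0.55 [211.8, 244.1] [0.4624 0.1689]
scene weight_small_center 0.67 [190.9, 242.6] [0.4363 0.2386]
```

View pics/m.png

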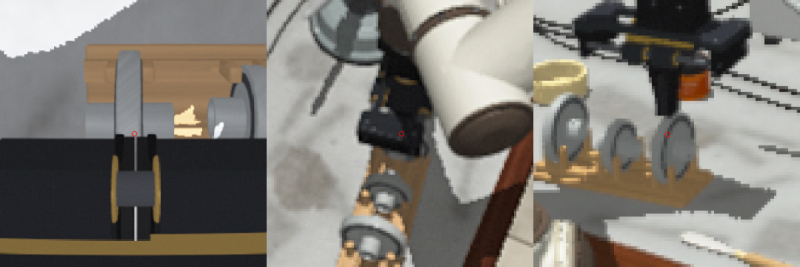

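```bash
python3 - <<'E'
from h import *
np.set_printoptions(precision=4,suppress=True)
s=r.sense();t=s["tcp_pos"];R=s["ee_rot"]
c=r.capture("scene")
def tile(im,t,R,w=40):
    p=proj(c,t);x,y=int(p[0]),int(p[1]);cr=cv2.resize(im[y-w:y+w,x-w:x+w],(400,400),interpolation=3)
    for k in(0,.019,.07): q=(proj(c,t-R[:,2]*k)-[x-w,y-w]+.5)*200/w; cv2.circle(cr,tuple(int(v) for v in q),4,(255,0,0),1)
    return cr
a=tile(c["img"].copy(),t,R)
R0=np.array([[0,-1,0],[-1,0,0],[0,0,-1.]])
b=tile(cv2.imread("pics/scene0.png")[:,:,::-1].copy(),np.array([.625,0,.195]),R0)
cv2.imwrite("pics/n.png",np.hstack([a,b])[:,:,::-1])
E
```

```text
(no output)
```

View pics/n.png

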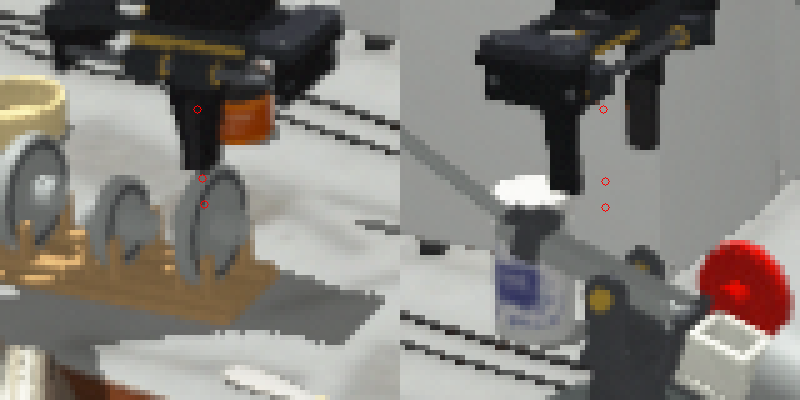

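The start picture shows fingertips about 25 mm short of the projected TCP (tips' midpoint at (604,171), reported TCP at (605,207)), and the current view shows the same. So the true fingertip is about 25 mm behind the reported TCP, and I have to go about 20 mm deeper.

Emit:
move_arm(series=[[[0,0,0],[0,-0.004,0],0.45],[[0,0,0],[0,0,0],0.45],[[0,0,0],[0,0,0],0.45],[[0,0,0],[0,0,0],0.45],[[0,0,0],[0,0,0],0.45],[[0,0,0],[0,0,0],0.45],[[0,0,0],[0,0,0.02],0.45],[[0,0,0],[0,0,0.02],0.45],[[0,0,0],[0,0,0],0.45],[[0,0,0],[0,0,0],0]])

```text
time_s: 10.1
tcp_pos: [0.4635, 0.1765, 0.0495]
ee_rot: [[-0.988, -0.152, -0.001], [-0.152, 0.988, -0.001], [0.001, -0.001, -1.0]]
wrist_force: [-0.6, 0.8, 0.5]
gripper_width: 0.419
gripper_force: 0.0
```

Emit:
move_arm(series=[[[0,0,0],[0,0,0],0],[[0,0,0],[0,0,0],0],[[0,0,0],[0,0,0],0],[[0,0,0],[0,0,0],0],[[0,0,0],[0,0,0],0],[[0,0,0],[0,0,0],0]])

```text
time_s: 10.7
tcp_pos: [0.464, 0.1766, 0.0503]
ee_rot: [[-0.988, -0.152, 0.0], [-0.152, 0.988, -0.0], [-0.0, -0.0, -1.0]]
wrist_force: [0.3, -1.8, 0.2]
gripper_width: 0.134
gripper_force: 29.9
```

Emit:
move_arm(series=[[[0,0,0],[0,0,-0.02],0],[[0,0,0],[0,0,-0.06],0],[[0,0,0],[0,0,-0.09],0],[[0,0,0],[0,0,-0.09],0],[[0,0,0],[0,0,-0.09],0],[[0,0,0],[0,0,-0.09],0],[[0,0,0],[0,0,-0.09],0],[[0,0,0],[0,0,-0.09],0]])

```text
time_s: 11.5
tcp_pos: [0.4624, 0.1765, 0.3616]
ee_rot: [[-0.988, -0.152, -0.002], [-0.152, 0.988, 0.001], [0.002, 0.001, -1.0]]
wrist_force: [0.6, 1.1, -4.3]
gripper_width: 0.136
gripper_force: 29.9
```

Emit:
move_arm(series=[[[0,0,0],[-0.09,-0.037,0],0],[[0,0,0],[-0.09,-0.037,0],0],[[0,0,0],[-0.09,-0.037,0],0],[[0,0,0],[-0.09,-0.037,0],0],[[0,0,1],[0,0,0],0],[[0,0,0],[0,0,0],0],[[0,0,0],[0,0,0],0]])

```text
time_s: 12.2
tcp_pos: [0.6523, 0.1312, 0.3599]
ee_rot: [[-0.998, -0.055, -0.001], [-0.055, 0.998, -0.0], [0.001, 0.0, -1.0]]
wrist_force: [-0.4, 0.1, -4.5]
gripper_width: 0.132
gripper_force: 30.0
```

```bash
python3 - <<'E'
from h import *
np.set_printoptions(precision=4,suppress=True)
s=r.sense();print(s["tcp_pos"],s["ee_rot"][:,1],s["gripper_width"])
cs={k:r.capture(k) for k in("wrist","side","scene")}
for k,c in cs.items():
    cv2.imwrite(f"pics/{k}2.png",c["img"][:,:,::-1]); print(k,c["origin"])
    for n,z in(("rod_collar",.19),("rod_tip",.255),("weight_large_1_center",.36)):
        for d in r.pinpoint(n,k): print(k,n,round(d["score"],2),d["centre"],atz(c,d["centre"],z)[:2])
    for d in r.cut_out("rod_collar",k): m=d["pixels"];ys,xs=np.nonzero(m);print("cut",round(d["score"],2),m.sum(),xs.min(),xs.max(),ys.min(),ys.max()); np.save(f"pics/arm_{k}.npy",m) 
w=cs["wrist"]["img"]; b=cs["side"]["img"][170:275,220:360]; e=cs["scene"]["img"][150:255,200:340]
up=lambda q:cv2.resize(q,(400,300),interpolation=3)
cv2.imwrite("pics/o.png",np.hstack([cv2.resize(w,(400,300)),np.vstack([up(b)])])[:,:,::-1] if 0 else np.vstack([np.hstack([up(w),up(b)]),np.hstack([up(e),up(e)*0])])[:,:,::-1])
E
```

```text
[0.6523 0.1312 0.3599] [-0.055   0.9985  0.    ] 0.13210118789879305
wrist [0.5815 0.1275 0.5503]
wrist rod_collar 0.55 [218.2, 128.8] [0.6076 0.0697]
wrist rod_tip 0.83 [351.8, 126.9] [0.5956 0.1841]
wrist weight_large_1_center 0.48 [407.6, 182.0] [0.617  0.1963]
cut 0.81 11137 0 351 92 153
side [0.2527 0.8251 1.1217]
side rod_collar 0.76 [276.8, 214.4] [0.6092 0.0643]
side rod_tip 0.24 [360.3, 193.6] [ 0.3861 -0.0772]
side weight_large_1_center 0.62 [222.8, 210.8] [0.6779 0.254 ]
side weight_large_1_center 0.61 [255.5, 179.9] [0.656  0.1103]
cut 0.91 807 262 312 176 231
cut 0.54 144 359 369 180 198
scene [-0.8022 -0.8891  0.8647]
scene rod_collar 0.72 [255.3, 202.3] [0.5724 0.0597]
scene rod_tip 0.73 [230.0, 180.6] [0.5607 0.1516]
scene weight_large_1_center 0.66 [246.7, 147.8] [0.6152 0.1156]
scene weight_large_1_center 0.64 [306.5, 213.9] [ 0.2239 -0.3265]
cut 0.97 1584 232 338 180 253
cut 0.63 301 334 347 280 308
```

View pics/o.png

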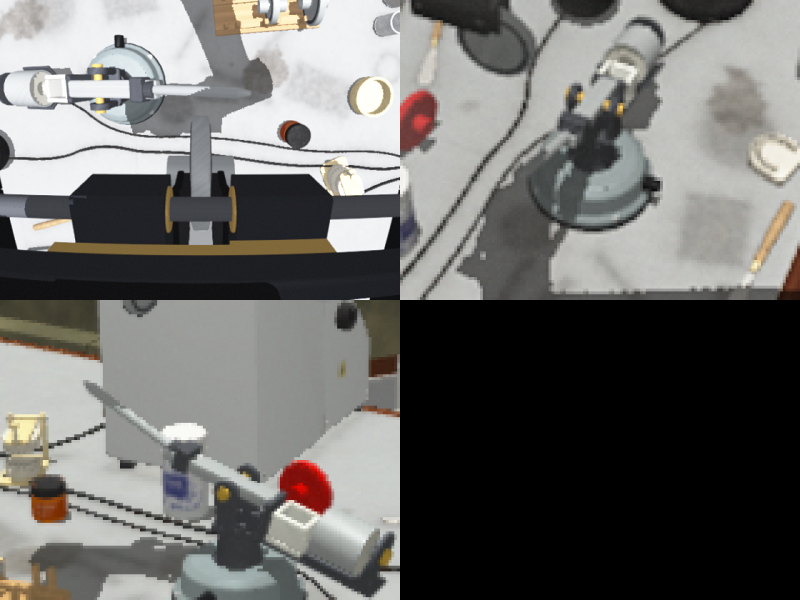

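Wrist view: the weight is held straight at column ~280, and the rod runs from the collar at (217,126) to the tip at (352,127). In the scene view the tip is at (230,179).

```bash
cat > rod.py <<'E'
from h import *
from scipy.optimize import least_squares
np.set_printoptions(precision=4,suppress=True)
def fit(tips,cols,sl=.49,free=False):
    def geo(q):
        s=q[4] if free else sl
        return q[:3],np.array([np.cos(q[3])*np.cos(s),np.sin(q[3])*np.cos(s),np.sin(s)])
    def f(q):
        t,u=geo(q); out=[]
        for L,p0,w in((tips,t,1),(cols,t-.135*u,.6)):
            for c,px in L:
                d=np.linalg.norm(np.array(c["origin"])-p0); out+=list((proj(c,p0)-px)*w*d/c["fx"]*1000)
        return out
    o=least_squares(f,[.6,.186,.253,1.6,sl][:5 if free else 4],loss="soft_l1"); t,u=geo(o.x)
    return t,u,o.x,np.round(f(o.x),1)
E
python3 - <<'E'
from rod import *
W,D,S=(r.capture(k) for k in("wrist","side","scene"))
tips=[(W,(351.8,126.9)),(D,(261.5,229.5)),(S,(230,179.5))]; cols=[(W,(217.5,126.5)),(D,(276.6,215)),(S,(256,202))]
for fr in(0,1):
    t,u,x,res=fit(tips,cols,free=fr); print("tip",t,"u",u,"az,sl",x[3:],"collar",t-.135*u,res)
s=r.sense();print(s["tcp_pos"],s["ee_rot"],s["time_s"])
E
```

```text
tip [0.6006 0.1851 0.242 ] u [-0.0499  0.8809  0.4706] az,sl [1.6274] collar [0.6074 0.0662 0.1785] [-1.8  3.5  0.6  4.6 -2.7 -1.3 -0.5  0.2  0.9  4.6  7.2 -0.6]
tip [0.6009 0.1842 0.2437] u [-0.0485  0.8716  0.4877] az,sl [1.6264 0.5095] collar [0.6074 0.0666 0.1779] [-2.5  3.7  0.8  2.8 -2.  -2.8 -0.3  0.2  0.7  5.   7.1 -0.3]
[0.653  0.131  0.3601] [[-0.9986 -0.0527 -0.0001]
 [-0.0527  0.9986 -0.    ]
 [ 0.0001 -0.     -1.    ]] 13.1
```

Emit:
move_arm(series=[[[0,0,0],[0.03,0.095,0],0],[[0,0,0],[0.03,0.095,0],0],[[0,0,0],[0.03,0.095,0],0],[[-0.98,0,0],[0,0,0],0],[[-0.98,0,0],[0,0,0],0],[[-0.98,0,0],[0,0,0],0],[[-0.98,0,0],[0,0,0],0],[[-0.98,0,0],[0,0,0],0],[[0,0,0],[0,0,0],0],[[0,0,0],[0,0,0],0]])

```text
time_s: 14.1
tcp_pos: [0.6009, 0.2698, 0.3601]
ee_rot: [[-0.999, -0.046, -0.024], [-0.052, 0.882, 0.468], [0.0, 0.468, -0.883]]
wrist_force: [-0.1, 0.3, -4.7]
gripper_width: 0.136
gripper_force: 30.0
```

```bash
cat > tgt.py <<'E'
from rod import *
import sys
# shift (tool units) that takes the held weight's centre to distance s from the collar on the rod axis
def shift(t,u,s,zoff=.0047):
    q=r.sense();R=q["ee_rot"];c=q["tcp_pos"]-zoff*R[:,2]
    g=t+u*(s-.135); return R.T@(g-c)/.5, R.T@u
E
python3 - <<'E'
from tgt import *
t=np.array([.6,.185,.242]);u=np.array([-.0499,.8809,.4706])
s=r.sense();print(s["tcp_pos"],s["ee_rot"],s["joints"],s["gripper_width"]);print(shift(t,u,.190))
E
```

```text
[0.6009 0.2698 0.3601] [[-0.9987 -0.0455 -0.0242]
 [-0.0515  0.8823  0.4678]
 [ 0.0001  0.4684 -0.8835]] [  23.9624   18.2641   22.0937  -26.0993  -83.7714 -110.4505] 0.13621127171748973
(array([ 0.0109, -0.1502,  0.1385]), array([ 0.0045,  1.    , -0.0025]))
```

Emit:
move_arm(series=[[[0,0,0],[0.004,-0.03,0.06],0],[[0,0,0],[0.004,-0.06,0.05],0],[[0,0,0],[0.003,-0.06,0.028],0],[[0,0,0],[0,0,0],0],[[0,0,0],[0,0,0],0]])

```text
time_s: 14.6
tcp_pos: [0.5971, 0.2376, 0.2638]
ee_rot: [[-0.999, -0.047, -0.025], [-0.054, 0.882, 0.469], [-0.0, 0.469, -0.883]]
wrist_force: [0.2, -0.0, -2.8]
gripper_width: 0.133
gripper_force: 30.0
```

```bash
cat > cmp.py <<'E'
from tgt import *
# in each camera: rod tip & collar by network; held weight by silhouette fit of an image offset; compare with FK projection
def look(tag):
    q=r.sense();R=q["ee_rot"];ctr=q["tcp_pos"]-.0047*R[:,2];print(q["tcp_pos"],q["wrist_force"],q["gripper_width"])
    for k in("wrist","side","scene"):
        c=r.capture(k);cv2.imwrite(f"pics/{k}{tag}.png",c["img"][:,:,::-1]); m0=sil(c,weight(ctr,R)); p=proj(c,ctr)
        best=None
        for d in r.cut_out("weight_large_1_center",k):
            if np.hypot(*(np.array(d["centre"])-p))<30:
                m=d["pixels"].astype(np.float32); ov=[(iou(np.roll(m0,(dy,dx),(0,1)),m>0),dx,dy) for dx in range(-8,9) for dy in range(-8,9)]; best=max(ov)
        mm=np.linalg.norm(ctr-c["origin"])/c["fx"]*1000
        print(k,"mm/px",round(mm,2),"weight FK",p,"offset px",best)
        for n in("rod_tip","rod_collar"):
            for d in r.pinpoint(n,k)[:2]: print("  ",n,round(d["score"],2),np.round(d["centre"],1))
E
python3 - <<'E'
from cmp import *
look("3")
t=np.array([.6,.185,.242]);u=np.array([-.0499,.8809,.4706]);print(shift(t,u,.19))
im=[cv2.imread(f"pics/{k}3.png") for k in("wrist","side","scene")]
up=lambda q:cv2.resize(q,(400,300),interpolation=3)
cv2.imwrite("pics/p.png",np.vstack([np.hstack([up(im[0]),up(im[1][170:275,220:360])]),np.hstack([up(im[2][140:245,180:320]),up(im[2][155:215,200:280])])]))
E
```

```text
[0.5971 0.2376 0.2638] [ 0.1817 -0.0198 -2.8478] 0.13328793795676644
wrist mm/px 0.53 weight FK [279.3598 242.3626] offset px (np.float64(0.6829848503818705), 1, -3)
   rod_tip 0.95 [176.3 242.8]
side mm/px 2.8 weight FK [254.37  238.059] offset px (np.float64(0.819672131147541), 0, 0)
   rod_tip 0.82 [261.3 229.9]
   rod_tip 0.57 [346.4 227.2]
   rod_collar 0.78 [275.6 214. ]
scene mm/px 3.52 weight FK [216.5953 170.0728] offset px (np.float64(0.5672131147540984), 1, 0)
   rod_tip 0.94 [228.2 177.4]
   rod_collar 0.62 [253.9 199. ]
(array([-0.0004, -0.0028, -0.0007]), array([0.0032, 1.    , 0.    ]))
```

View pics/p.png

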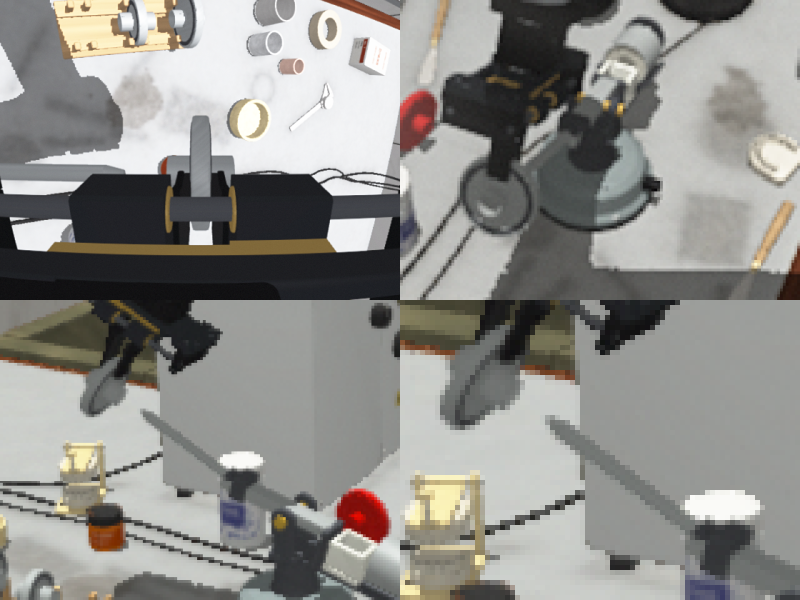

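Wrist view: the rod tip at (176,243) is in line with the weight's centre row (242). In the scene view, the extended rod line passes through the held disc's centre within a pixel. Now I thread it on gently.

Emit:
move_arm(series=[[[0,0,0],[0,-0.02,0],0],[[0,0,0],[0,-0.02,0],0],[[0,0,0],[0,-0.02,0],0],[[0,0,0],[0,-0.02,0],0],[[0,0,0],[0,0,0],0],[[0,0,0],[0,0,0],0]])

```text
time_s: 15.8
tcp_pos: [0.5989, 0.2014, 0.245]
ee_rot: [[-0.999, -0.046, -0.025], [-0.052, 0.881, 0.47], [0.0, 0.471, -0.882]]
wrist_force: [-0.1, -0.7, -3.4]
gripper_width: 0.132
gripper_force: 30.0
```

```bash
python3 - <<'E'
from cmp import *
look("4")
print(r.sense()["moment"])
E
```

```text
[0.5989 0.2014 0.245 ] [-0.0998 -0.7174 -3.3575] 0.13224388029747694
wrist mm/px 0.53 weight FK [279.371  242.3591] offset px (np.float64(0.6794647323661831), 1, -3)
   rod_collar 0.66 [ 12.4 240.1]
side mm/px 2.89 weight FK [259.935  233.0592] offset px (np.float64(0.7159420289855073), 1, 1)
   rod_tip 0.8 [263.4 228.8]
   rod_tip 0.36 [289.6 320.1]
   rod_collar 0.7 [274.6 215.1]
scene mm/px 3.49 weight FK [225.5623 176.67  ] offset px (np.float64(0.7785234899328859), -1, 0)
   rod_tip 0.8 [230.3 177.9]
   rod_collar 0.93 [254.3 201.7]
[-1.6753 -0.1564 -0.0579]
```

Emit:
move_arm(series=[[[0,0,0],[0,-0.02,0],0],[[0,0,0],[0,-0.02,0],0],[[0,0,0],[0,0,0],0],[[0,0,0],[0,0,0],0]])

```text
time_s: 16.8
tcp_pos: [0.6, 0.1826, 0.2356]
ee_rot: [[-0.999, -0.046, -0.024], [-0.052, 0.882, 0.469], [-0.0, 0.469, -0.883]]
wrist_force: [0.2, -2.7, -1.7]
gripper_width: 0.135
gripper_force: 30.0
```

```bash
python3 - <<'E'
from cmp import *
look("5")
t=np.array([.6,.185,.242]);u=np.array([-.0499,.8809,.4706]);print(shift(t,u,.135),r.sense()["moment"])
E
```

```text
[0.6    0.1826 0.2356] [ 0.1985 -2.7251 -1.7031] 0.13462636736416383
wrist mm/px 0.53 weight FK [279.3392 242.3798] offset px None
   rod_collar 0.96 [ 45.7 242.6]
   rod_collar 0.19 [238.9  38.2]
side mm/px 2.93 weight FK [262.6249 230.5053] offset px (np.float64(0.7856071964017991), 0, 1)
   rod_tip 0.77 [261.7 227.3]
   rod_collar 0.92 [274.4 216. ]
   rod_collar 0.57 [296.  309.6]
scene mm/px 3.48 weight FK [230.2546 179.9991] offset px (np.float64(0.54421768707483), -1, 0)
   rod_tip 0.66 [227.4 177.9]
   rod_collar 0.98 [257.8 201. ]
(array([-0.0006,  0.0073, -0.0008]), array([ 0.0031,  1.    , -0.0001])) [-2.396  -0.3959 -0.0575]
```

The force shows the rod bearing lightly on the top of the bore (+3.8 N normal), so the weight is threaded but slightly low. I'll raise it 2 mm and keep pushing.

Emit:
move_arm(series=[[[0,0,0],[0,0,-0.004],0],[[0,0,0],[0,-0.02,0],0],[[0,0,0],[0,-0.02,0],0],[[0,0,0],[0,-0.02,0],0],[[0,0,0],[0,0,0],0],[[0,0,0],[0,0,0],0]])

```text
time_s: 18.0
tcp_pos: [0.6011, 0.1564, 0.2229]
ee_rot: [[-0.999, -0.045, -0.025], [-0.052, 0.881, 0.47], [0.001, 0.471, -0.882]]
wrist_force: [-0.1, -1.1, -2.8]
gripper_width: 0.131
gripper_force: 30.0
```

```bash
cat > f.py <<'E'
from tgt import *
q=r.sense();R=q["ee_rot"];t=np.array([.6,.185,.242]);u=np.array([-.0499,.8809,.4706])
print("tool F on weight-corrected",R.T@(q["wrist_force"]-[0,0,-4.6]),"M",R.T@q["moment"],"s",.135-shift(t,u,.135)[0]@[0,-1,0]*-.5 if 0 else .135-shift(t,u,.135)[0][1]*.5,"off",shift(t,u,.135)[0]*500,q["time_s"],q["gripper_width"])
E
python3 f.py
```

```text
tool F on weight-corrected [ 0.1065 -0.0937 -2.0528] M [ 1.6419 -0.1201 -0.0099] s 0.10079050160217583 off [-0.4085 34.2095  1.2766] 18.0 0.13071099127671595
```

Emit:
move_arm(series=[[[0,0,0],[0,-0.02,-0.002],0],[[0,0,0],[0,-0.02,0],0],[[0,0,0],[0,-0.02,0],0],[[0,0,0],[0,-0.02,0],0],[[0,0,0],[0,-0.02,0],0],[[0,0,0],[0,-0.02,0],0],[[0,0,0],[0,0,0],0],[[0,0,0],[0,0,0],0]])

```text
time_s: 18.8
tcp_pos: [0.604, 0.1032, 0.1959]
ee_rot: [[-0.999, -0.046, -0.025], [-0.052, 0.881, 0.47], [0.0, 0.471, -0.882]]
wrist_force: [0.1, -0.1, -4.3]
gripper_width: 0.134
gripper_force: 30.0
```

```bash
python3 f.py
```

```text
tool F on weight-corrected [-0.0949  0.096  -0.2985] M [ 1.6567 -0.1297 -0.0589] s 0.04105757801959942 off [-0.2536 93.9424  2.6095] 18.8 0.13424083791443253
```

Emit:
move_arm(series=[[[0,0,0],[0,-0.012,0],0],[[0,0,0],[0,-0.012,0],0],[[0,0,0],[0,-0.006,0],0],[[0,0,0],[0,0,0],0],[[0,0,0],[0,0,0],0]])

```text
time_s: 19.3
tcp_pos: [0.6046, 0.0914, 0.1897]
ee_rot: [[-0.999, -0.047, -0.025], [-0.053, 0.88, 0.472], [-0.001, 0.472, -0.882]]
wrist_force: [-1.3, 4.2, -0.3]
gripper_width: 0.134
gripper_force: 30.0
```

```bash
python3 f.py
```

```text
tool F on weight-corrected [ 1.094   5.8392 -1.788 ] M [-0.2474  0.1185 -0.025 ] s 0.027658605351739043 off [ -0.4255 107.3414   2.8439] 19.3 0.1339526537721942
```

Emit:
move_arm(series=[[[0,0,0],[0,-0.004,0],0],[[0,0,0],[0,0,0],0],[[0,0,0],[0,0,0],0]])

```text
time_s: 19.6
tcp_pos: [0.6047, 0.0911, 0.1896]
ee_rot: [[-0.999, -0.048, -0.024], [-0.054, 0.879, 0.473], [-0.001, 0.474, -0.88]]
wrist_force: [-2.2, 7.7, 2.6]
gripper_width: 0.136
gripper_force: 30.0
```

```bash
python3 f.py
```

```text
tool F on weight-corrected [ 1.7619 10.2931 -2.5918] M [-1.5648  0.2707  0.0366] s 0.027353099550557092 off [ -0.5047 107.6469   3.156 ] 19.6 0.13623483676768022
```

Hard stop: the weight is home. Release and withdraw along the tool axis.

Emit:
move_arm(series=[[[0,0,0],[0,0.002,0],0.38],[[0,0,0],[0,0.002,0],0.38],[[0,0,0],[0,0,0],0.38],[[0,0,0],[0,0,0],0.38],[[0,0,0],[0,0,0],0.38],[[0,0,0],[0,0,-0.03],0.38],[[0,0,0],[0,0,-0.07],0.38],[[0,0,0],[0,0,-0.09],0.38],[[0,0,0],[0,0,-0.09],0.38],[[0,0,0],[0,0,0],0.38]])

```text
time_s: 20.6
tcp_pos: [0.6108, 0.0205, 0.3204]
ee_rot: [[-0.999, -0.051, -0.011], [-0.05, 0.883, 0.467], [-0.014, 0.467, -0.884]]
wrist_force: [-0.1, -0.2, -0.1]
gripper_width: 0.383
gripper_force: 0.0
```

```bash
python3 - <<'E'
from cmp import *
q=r.sense();print(q["time_s"],q["tcp_pos"],q["ee_rot"][:,1])
t=np.array([.6,.185,.242]);u=np.array([-.0499,.8809,.4706])
for k in("wrist","side","scene"):
    c=r.capture(k); print(k,"expect home",proj(c,t+u*(.0274-.135)),"tip",proj(c,t),"w2",proj(c,(.4417,.319,.055)))
    for n in("weight_large_1_center","rod_tip","weight_small_center"):
        print("  ",n,[(round(d["score"],2),np.round(d["centre"],1)) for d in r.pinpoint(n,k)])
E
```

```text
20.6 [0.6108 0.0205 0.3204] [-0.0505  0.883   0.4667]
wrist expect home [281.4401 178.8826] tip [397.8228 179.2552] w2 [382.9584  42.922 ]
   weight_large_1_center [(0.74, array([284.5, 178.8]))]
   rod_tip [(0.79, array([399.4, 179.6]))]
   weight_small_center [(0.77, array([337. ,  40.8])), (0.7, array([319.1,  49.1]))]
side expect home [274.3698 219.9692] tip [261.9161 231.1202] w2 [290.4458 321.555 ]
   weight_large_1_center [(0.74, array([221.9, 212.7])), (0.71, array([275.3, 222.3]))]
   rod_tip [(0.56, array([261.3, 228.4]))]
   weight_small_center [(0.67, array([298.3, 303. ]))]
scene expect home [253.232  197.1314] tip [229.1369 179.1891] w2 [174.1099 236.9647]
   weight_large_1_center [(0.75, array([253.3, 199.2])), (0.69, array([303.6, 217.3])), (0.19, array([280.9, 253.1]))]
   rod_tip [(0.95, array([230.4, 179.9]))]
   weight_small_center [(0.57, array([193.5, 243.9])), (0.18, array([280.7, 255.6]))]
```

Emit:
move_arm(series=[[[0.98,0,0],[0,0,-0.04],0.45],[[0.98,0,0],[0,0,0],0.45],[[0.98,0,0],[0,0,0],0.45],[[0.98,0,0],[0,0,0],0.45],[[0.98,0,0],[0,0,0],0.45],[[0,0,0],[0.044,0.086,0],0.45],[[0,0,0],[0.044,0.086,0],0.45],[[0,0,0],[0.044,0.086,0],0.45],[[0,0,0],[0.044,0.086,0],0.45],[[0,0,0],[0.044,0.086,0],0.45],[[0,0,0],[0.044,0.086,0],0.45],[[0,0,0],[0.044,0.086,0],0.45]])

```text
time_s: 22.4
tcp_pos: [0.4375, 0.309, 0.3304]
ee_rot: [[-0.999, -0.053, 0.0], [-0.053, 0.999, 0.001], [-0.0, 0.001, -1.0]]
wrist_force: [1.5, 0.9, 0.3]
gripper_width: 0.451
gripper_force: 0.0
```

Emit:
move_arm(series=[[[0,0,-1],[0,0,0],0.45],[[0,0,0],[0,0,0.08],0.45],[[0,0,0],[0,0,0.06],0.45],[[0,0,0],[0,0,0],0.45],[[0,0,0],[0,0,0],0.45]])

```text
time_s: 22.9
tcp_pos: [0.4394, 0.3076, 0.261]
ee_rot: [[-0.988, -0.153, 0.001], [-0.153, 0.988, -0.001], [-0.001, -0.001, -1.0]]
wrist_force: [-0.0, -0.1, 0.6]
gripper_width: 0.453
gripper_force: 0.0
```

```bash
python3 - <<'E'
from h import *
from scipy.optimize import minimize
np.set_printoptions(precision=4,suppress=True)
q=r.sense();R=q["ee_rot"];print(q["time_s"],q["tcp_pos"],R)
c=r.capture("wrist"); pr=np.array([.4417,.319,.055]);z=.055
def Rz(a): return np.array([[np.cos(a),-np.sin(a),0],[np.sin(a),np.cos(a),0],[0,0,1]])
for d in r.cut_out("weight_large_1_center","wrist"):
    print(round(d["score"],2),np.round(d["centre"]),d["pixels"].sum(),atz(c,d["centre"],z))
    m=d["pixels"]; f=lambda q:-iou(sil(c,weight(np.array([q[0],q[1],z]),Rz(q[2]))),m)
    o=minimize(f,[pr[0],pr[1],.15],method="Nelder-Mead",options=dict(initial_simplex=[[pr[0]+a,pr[1]+b,.155+e] for a,b,e in((0,0,-.05),(.01,0,.02),(0,.01,.05),(-.01,-.01,0))],maxiter=120)); print(o.x,-o.fun)
print("shift to prior",R.T@(np.array([.4417,.319,.0503])-q["tcp_pos"])/.5)
E
```

```text
22.9 [0.4394 0.3076 0.261 ] [[-0.9883 -0.1526  0.001 ]
 [-0.1526  0.9883 -0.0005]
 [-0.0009 -0.0007 -1.    ]]
0.67 [ 35. 329.] 1193 [0.6892 0.0248 0.055 ]
[0.4417 0.319  0.105 ] 0.0
0.46 [292. 173.] 1809 [0.4397 0.3201 0.055 ]
[0.442  0.318  0.1387] 0.9308731808731808
shift to prior [-0.0077  0.0222  0.4213]
```

Emit:
move_arm(series=[[[0,0,0],[-0.008,0.021,0.05],0.45],[[0,0,0],[0,0,0.09],0.45],[[0,0,0],[0,0,0.09],0.45],[[0,0,0],[0,0,0.09],0.45],[[0,0,0],[0,0,0.07],0.45],[[0,0,0],[0,0,0.031],0.45],[[0,0,0],[0,0,0],0.45],[[0,0,0],[0,0,0],0.45],[[0,0,0],[0,0,0],0],[[0,0,0],[0,0,0],0],[[0,0,0],[0,0,0],0],[[0,0,0],[0,0,0],0]])

```text
time_s: 24.2
tcp_pos: [0.4414, 0.3187, 0.0503]
ee_rot: [[-0.988, -0.152, 0.001], [-0.152, 0.988, 0.001], [-0.001, 0.001, -1.0]]
wrist_force: [-0.2, -0.7, -0.3]
gripper_width: 0.172
gripper_force: 0.0
```

Emit:
move_arm(series=[[[0,0,0],[0,0,0],0],[[0,0,0],[0,0,0],0],[[0,0,0],[0,0,0],0]])

```text
time_s: 24.5
tcp_pos: [0.4414, 0.3186, 0.05]
ee_rot: [[-0.988, -0.152, 0.001], [-0.152, 0.988, 0.0], [-0.001, 0.0, -1.0]]
wrist_force: [-0.6, -0.2, 3.4]
gripper_width: 0.136
gripper_force: 29.9
```

Emit:
move_arm(series=[[[0,0,0],[0,0,-0.02],0],[[0,0,0],[0,0,-0.06],0],[[0,0,0],[0,0,-0.09],0],[[0,0,0],[0,0,-0.09],0],[[0,0,0],[0,0,-0.09],0],[[0,0,0],[0,0,-0.09],0],[[0,0,0],[0,0,-0.09],0],[[0,0,0],[0,0,-0.09],0],[[0,0,1],[0,0,0],0]])

```text
time_s: 25.4
tcp_pos: [0.4431, 0.3195, 0.3669]
ee_rot: [[-0.999, -0.05, 0.01], [-0.05, 0.999, 0.009], [-0.01, 0.008, -1.0]]
wrist_force: [-0.0, 0.2, -4.1]
gripper_width: 0.137
gripper_force: 30.0
```

Emit:
move_arm(series=[[[0,0,0],[-0.079,-0.029,0],0],[[0,0,0],[-0.079,-0.029,0],0],[[0,0,0],[-0.079,-0.029,0],0],[[0,0,0],[-0.079,-0.029,0],0],[[-0.98,0,0],[0,0,0],0],[[-0.98,0,0],[0,0,0],0],[[-0.98,0,0],[0,0,0],0],[[-0.98,0,0],[0,0,0],0],[[-0.98,0,0],[0,0,0],0],[[0,0,0],[0,0,0],0],[[0,0,0],[0,0,0],0]])

```text
time_s: 26.5
tcp_pos: [0.6018, 0.2678, 0.3586]
ee_rot: [[-0.999, -0.045, -0.026], [-0.052, 0.882, 0.468], [0.002, 0.468, -0.884]]
wrist_force: [0.5, 0.1, -4.1]
gripper_width: 0.137
gripper_force: 30.0
```

```bash
python3 - <<'E'
from tgt import *
t=np.array([.6,.185,.242]);u=np.array([-.0499,.8809,.4706])
s=r.sense();print(s["tcp_pos"],s["ee_rot"]);print(shift(t,u,.190))
E
```

```text
[0.6018 0.2678 0.3586] [[-0.9987 -0.0446 -0.0264]
 [-0.0518  0.8824  0.4676]
 [ 0.0024  0.4684 -0.8835]]
(array([ 0.0123, -0.1452,  0.1377]), array([ 0.0053,  1.    , -0.0025]))
```

Emit:
move_arm(series=[[[0,0,0],[0.004,-0.03,0.055],0],[[0,0,0],[0.004,-0.06,0.05],0],[[0,0,0],[0.004,-0.055,0.028],0],[[0,0,0],[0,0,0],0],[[0,0,0],[0,0,0],0]])

```text
time_s: 27.0
tcp_pos: [0.5979, 0.2367, 0.2665]
ee_rot: [[-0.999, -0.047, -0.026], [-0.054, 0.882, 0.469], [0.001, 0.469, -0.883]]
wrist_force: [0.4, -0.4, -2.8]
gripper_width: 0.133
gripper_force: 30.0
```

```bash
python3 - <<'E'
from cmp import *
look("6")
E
python3 f.py
```

```text
[0.5979 0.2367 0.2665] [ 0.366  -0.4285 -2.8329] 0.13347379387757366
wrist mm/px 0.53 weight FK [279.3496 242.3389] offset px None
   rod_tip 0.76 [177.3 234.6]
side mm/px 2.79 weight FK [254.25   237.1411] offset px (np.float64(0.126), 8, -8)
   rod_tip 0.7 [259.7 231.1]
   rod_tip 0.17 [298.6 299.6]
   rod_collar 0.83 [275.8 212.7]
scene mm/px 3.52 weight FK [216.8743 169.316 ] offset px None
   rod_tip 0.57 [230.  179.1]
   rod_tip 0.54 [194.5 253.3]
   rod_collar 0.82 [256.5 199.8]
tool F on weight-corrected [ 1.3805  0.4343 -0.7773] M [ 1.6645 -0.1193  0.0169] s 0.19174142259101398 off [  0.5088 -56.7414   2.7295] 27.6 0.1304684199022586
```

Emit:
move_arm(series=[[[0,0,0],[0,-0.02,0],0],[[0,0,0],[0,-0.02,0],0],[[0,0,0],[0,-0.02,0],0],[[0,0,0],[0,-0.02,0],0],[[0,0,0],[0,0,0],0],[[0,0,0],[0,0,0],0]])

```text
time_s: 28.2
tcp_pos: [0.5999, 0.2003, 0.2478]
ee_rot: [[-0.999, -0.046, -0.025], [-0.052, 0.881, 0.47], [0.0, 0.471, -0.882]]
wrist_force: [-0.2, 0.8, -3.9]
gripper_width: 0.136
gripper_force: 30.0
```

```bash
python3 f.py; python3 - <<'E'
from cmp import *
look("7")
E
```

```text
tool F on weight-corrected [ 0.1175  1.0209 -0.2413] M [ 1.6279 -0.0319 -0.0331] s 0.15120825915953356 off [  0.65   -16.2083   2.6716] 28.2 0.13612699611406076
[0.5999 0.2003 0.2478] [-0.158   0.78   -3.9065] 0.13612699611406076
wrist mm/px 0.53 weight FK [279.3304 242.3131] offset px None
side mm/px 2.88 weight FK [259.7852 232.0588] offset px (np.float64(0.25866336633663367), 8, -8)
   rod_tip 0.81 [261.1 228.8]
   rod_tip 0.19 [295.5 309.3]
   rod_collar 0.76 [272.5 217.4]
scene mm/px 3.49 weight FK [225.9365 175.8702] offset px None
   rod_tip 0.56 [230.2 181.7]
   rod_collar 0.67 [258.4 199.8]
```

No resistance, as with the first. Continuing.

Emit:
move_arm(series=[[[0,0,0],[0,-0.02,0],0],[[0,0,0],[0,-0.02,0],0],[[0,0,0],[0,-0.02,0],0],[[0,0,0],[0,-0.02,0],0],[[0,0,0],[0,0,0],0],[[0,0,0],[0,0,0],0]])

```text
time_s: 29.4
tcp_pos: [0.6017, 0.165, 0.229]
ee_rot: [[-0.999, -0.046, -0.025], [-0.052, 0.881, 0.47], [0.0, 0.471, -0.882]]
wrist_force: [0.6, -0.4, -3.5]
gripper_width: 0.134
gripper_force: 30.0
```

```bash
python3 f.py
```

```text
tool F on weight-corrected [-0.568   0.1571 -1.1457] M [ 1.645  -0.078  -0.0678] s 0.11119147082414084 off [ 0.6649 23.8085  2.6686] 29.4 0.13383315857241038
```

Emit:
move_arm(series=[[[0,0,0],[0,-0.02,0],0],[[0,0,0],[0,-0.02,0],0],[[0,0,0],[0,-0.016,0],0],[[0,0,0],[0,-0.01,0],0],[[0,0,0],[0,-0.006,0],0],[[0,0,0],[0,0,0],0],[[0,0,0],[0,0,0],0]])

```text
time_s: 30.1
tcp_pos: [0.6032, 0.134, 0.2124]
ee_rot: [[-0.999, -0.047, -0.025], [-0.053, 0.881, 0.47], [-0.0, 0.471, -0.882]]
wrist_force: [-0.1, 1.0, -3.7]
gripper_width: 0.136
gripper_force: 30.0
```

```bash
python3 f.py
```

```text
tool F on weight-corrected [ 0.0033  1.302  -0.2896] M [ 1.3407 -0.0019 -0.0513] s 0.075943063794771 off [ 0.5188 59.0569  2.65  ] 30.1 0.13583095053264485
```

Emit:
move_arm(series=[[[0,0,0],[0,-0.006,0],0],[[0,0,0],[0,-0.002,0],0],[[0,0,0],[0,0,0],0],[[0,0,0],[0,0,0],0]])

```text
time_s: 30.5
tcp_pos: [0.6034, 0.1333, 0.2123]
ee_rot: [[-0.999, -0.049, -0.024], [-0.054, 0.879, 0.474], [-0.002, 0.475, -0.88]]
wrist_force: [-1.8, 7.2, 0.5]
gripper_width: 0.134
gripper_force: 30.0
```

```bash
python3 f.py
```

```text
tool F on weight-corrected [ 1.3683  8.865  -0.9865] M [-1.1858  0.3692  0.0428] s 0.07532412708725576 off [ 0.5782 59.6759  3.1216] 30.5 0.13414356790795967
```

Home at exactly the predicted place (48 mm beyond the first). Release and withdraw.

Emit:
move_arm(series=[[[0,0,0],[0,0.003,0],0.36],[[0,0,0],[0,0.003,0],0.36],[[0,0,0],[0,0,0],0.36],[[0,0,0],[0,0,0],0.36],[[0,0,0],[0,0,-0.04],0.36],[[0,0,0],[0,0,-0.08],0.36],[[0,0,0],[0,0,-0.09],0.36],[[0,0,0],[0,0,-0.09],0.36],[[0,0,0],[0,0,-0.06],0.36],[[0,0,0],[0,0,0],0.36],[[0,0,0],[0,0,0],0.36],[[0,0,0],[0,0,0],0.36]])

```text
time_s: 31.7
tcp_pos: [0.6072, 0.0485, 0.369]
ee_rot: [[-0.999, -0.045, -0.028], [-0.053, 0.881, 0.47], [0.003, 0.471, -0.882]]
wrist_force: [-0.1, -0.1, 0.5]
gripper_width: 0.357
gripper_force: 0.0
```

Emit:
move_arm(series=[[[0,0,0],[0,0,0],0.36],[[0,0,0],[0,0,0],0.36],[[0,0,0],[0,0,0],0.36],[[0,0,0],[0,0,0],0.36],[[0,0,0],[0,0,0],0.36],[[0,0,0],[0,0,0],0.36],[[0,0,0],[0,0,0],0.36],[[0,0,0],[0,0,0],0.36],[[0,0,0],[0,0,0],0.36],[[0,0,0],[0,0,0],0.36],[[0,0,0],[0,0,0],0.36],[[0,0,0],[0,0,0],0.36]])

```text
time_s: 32.9
tcp_pos: [0.6077, 0.0482, 0.3706]
ee_rot: [[-0.999, -0.047, -0.025], [-0.053, 0.881, 0.47], [-0.0, 0.471, -0.882]]
wrist_force: [0.6, -0.1, -0.3]
gripper_width: 0.359
gripper_force: 0.0
```

```bash
cat > chk.py <<'E'
from rod import *
q=r.sense();print(q["time_s"],q["tcp_pos"],q["wrist_force"])
piv=np.array([.6122,-.022,.15]) ; az=1.6274
for k in("wrist","side","scene"):
    c=r.capture(k); cv2.imwrite(f"pics/{k}_end{q['time_s']:.0f}.png",c["img"][:,:,::-1])
    for n in("weight_large_1_center","rod_tip","rod_collar","weight_small_center"):
        print(k,n,[(round(d["score"],2),np.round(d["centre"],1)) for d in r.pinpoint(n,k)])
    t=np.array([.6,.185,.242]);u=np.array([-.0499,.8809,.4706]);col=t+u*(-.135+.0034)
    h=np.array([-.0566,.998,0])
    for a in(.28,0.,-.28): # rotate about level axis through the pivot
        v=cv2.Rodrigues(np.array([.998,.0566,0])*(a-.28))[0]; P=lambda p:v@(p-piv)+piv
        print("   arm",a,"w24",proj(c,P(col+.024*u)),"w72",proj(c,P(col+.072*u)),"tip",proj(c,P(t)))
E
python3 chk.py
```

```text
32.9 [0.6077 0.0482 0.3706] [ 0.5979 -0.1421 -0.2763]
wrist weight_large_1_center [(0.8, array([229.5, 168.5]))]
wrist rod_tip [(0.98, array([320.4, 162.5]))]
wrist rod_collar [(0.83, array([206.8, 172.4]))]
wrist weight_small_center [(0.69, array([299.8,  49.6]))]
   arm 0.28 w24 [232.5773 176.4205] w72 [280.5255 176.198 ] tip [340.0084 176.0482]
   arm 0.0 w24 [227.8222 170.78  ] w72 [270.637  168.4625] tip [320.3438 165.8899]
   arm -0.28 w24 [215.9607 166.5391] w72 [252.5539 162.8676] tip [293.0098 158.9068]
side weight_large_1_center [(0.76, array([220.5, 210.4])), (0.75, array([275.8, 228.4]))]
side rod_tip [(0.62, array([258.7, 247.1]))]
side rod_collar [(0.6, array([276.3, 224.6]))]
side weight_small_center [(0.74, array([297.7, 302. ]))]
   arm 0.28 w24 [274.3698 219.9692] w72 [269.065  224.7191] tip [261.9161 231.1202]
   arm 0.0 w24 [273.4981 228.1899] w72 [267.7026 236.7676] tip [259.9969 248.1729]
   arm -0.28 w24 [273.7491 234.247 ] w72 [268.0035 245.6045] tip [260.5037 260.4304]
scene weight_large_1_center [(0.52, array([248.9, 206.7])), (0.51, array([305.8, 215. ]))]
scene rod_tip [(0.79, array([223.7, 196.6])), (0.25, array([286.1, 292.7]))]
scene rod_collar [(0.71, array([255.5, 208.2]))]
scene weight_small_center [(0.62, array([190.6, 243.3]))]
   arm 0.28 w24 [253.232  197.1314] w72 [242.4107 189.0733] tip [229.1369 179.1891]
   arm 0.0 w24 [251.8254 205.6142] w72 [240.1497 200.7278] tip [225.945  194.7833]
   arm -0.28 w24 [252.7443 214.5936] w72 [241.081  213.1115] tip [226.9833 211.3203]
```

The rod tip matches the level prediction in all three cameras. I'll let it settle a bit longer, then confirm it is still.

Emit:
move_arm(series=[[[0,0,0],[0,0,0],0.36],[[0,0,0],[0,0,0],0.36],[[0,0,0],[0,0,0],0.36],[[0,0,0],[0,0,0],0.36],[[0,0,0],[0,0,0],0.36],[[0,0,0],[0,0,0],0.36],[[0,0,0],[0,0,0],0.36],[[0,0,0],[0,0,0],0.36],[[0,0,0],[0,0,0],0.36],[[0,0,0],[0,0,0],0.36],[[0,0,0],[0,0,0],0.36],[[0,0,0],[0,0,0],0.36]])

```text
time_s: 34.85
tcp_pos: [0.6077, 0.0483, 0.3706]
ee_rot: [[-0.999, -0.047, -0.025], [-0.053, 0.881, 0.47], [-0.0, 0.471, -0.882]]
wrist_force: [0.3, 0.3, 0.0]
gripper_width: 0.363
gripper_force: 0.0
```

Emit:
move_arm(series=[[[0,0,0],[0,0,0],0.36],[[0,0,0],[0,0,0],0.36],[[0,0,0],[0,0,0],0.36],[[0,0,0],[0,0,0],0.36],[[0,0,0],[0,0,0],0.36],[[0,0,0],[0,0,0],0.36],[[0,0,0],[0,0,0],0.36],[[0,0,0],[0,0,0],0.36],[[0,0,0],[0,0,0],0.36],[[0,0,0],[0,0,0],0.36]])

```text
time_s: 35.85
tcp_pos: [0.6077, 0.0483, 0.3706]
ee_rot: [[-0.999, -0.047, -0.025], [-0.053, 0.881, 0.47], [0.0, 0.471, -0.882]]
wrist_force: [0.3, 1.2, 0.3]
gripper_width: 0.364
gripper_force: 0.0
```

```bash
python3 chk.py | grep -v -- "-0.28"; python3 - <<'E'
from h import *
import glob,time
a=r.capture("wrist")["img"]
for _ in range(6): b=r.capture("wrist")["img"]
print("moved px",(np.abs(a.astype(int)-b).sum(2)>60).sum())
o=cv2.imread("pics/wrist_end33.png")[:,:,::-1]; print("since 33s",(np.abs(o.astype(int)-b).sum(2)>60).sum())
E
```

```text
35.85 [0.6077 0.0483 0.3706] [0.2589 1.1704 0.2853]
wrist weight_large_1_center [(0.6, array([228.7, 169.6]))]
wrist rod_tip [(0.81, array([320.6, 164.5])), (0.59, array([272.2, 167.6]))]
wrist rod_collar []
wrist weight_small_center [(0.82, array([297.8,  47.6])), (0.33, array([317.5, 198.3]))]
   arm 0.28 w24 [232.5707 176.4222] w72 [280.5194 176.2002] tip [340.003 176.051]
   arm 0.0 w24 [227.8162 170.7816] w72 [270.6316 168.4646] tip [320.339  165.8925]
side weight_large_1_center [(0.78, array([221.2, 208.2])), (0.76, array([274.1, 227.6]))]
side rod_tip [(0.83, array([260. , 247.3]))]
side rod_collar [(0.56, array([276.6, 222.7]))]
side weight_small_center [(0.72, array([299.4, 301.2])), (0.68, array([267.8, 241.2]))]
   arm 0.28 w24 [274.3698 219.9692] w72 [269.065  224.7191] tip [261.9161 231.1202]
   arm 0.0 w24 [273.4981 228.1899] w72 [267.7026 236.7676] tip [259.9969 248.1729]
scene weight_large_1_center [(0.53, array([254.7, 207.5])), (0.4, array([306.2, 218.1]))]
scene rod_tip [(0.76, array([223.1, 198.7]))]
scene rod_collar [(0.84, array([254.8, 206.8]))]
scene weight_small_center [(0.73, array([192.8, 242.2]))]
   arm 0.28 w24 [253.232  197.1314] w72 [242.4107 189.0733] tip [229.1369 179.1891]
   arm 0.0 w24 [251.8254 205.6142] w72 [240.1497 200.7278] tip [225.945  194.7833]
moved px 1
since 33s 49
```

```bash
python3 -c "
from station import r
print(r.finish_job())"
```

```text
the job is handed in; nothing more can be done
None
```

The job is handed in at about 36 s, though the judge returned no verdict: both large weights are home on the rod, the arm looks level and still in the cameras, and the small weight is still in the rack.

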